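Put the bench-top carry things back in their homes

ROBOT

A 6-joint arm with a two-finger parallel gripper is mounted at the origin on the work surface. World frame = base frame: x ahead of the robot, y to its left, z up, the work surface at z = 0. Lengths are in m, angles in rad, forces in N, time in s.
With the tool pointing down it reaches from about 0.3 to 0.875 m from the base axis. Payload 6.4 kg.
Tool frame: the origin (TCP) lies midway between the tips of the shut fingers; the grasp point (between the pads) lies 19 mm behind it (ctrl.tcp_to_grasp is the distance from the TCP to the grasp point, in m); z points along the fingers, y is the direction in which the jaws open and shut (so a half turn about z gives the same grasp; the last joint's range is limited). The gripper opens to 85 mm and grips with 20 to 120 N. Pads are 22 mm wide; open, the fingers measure 114 mm over their backs; the gripper's body (76 mm by 85 mm) begins 54 mm behind the grasp point. The pads swing forward as they close: fully open they stand 13 mm farther back than shut.
Start: joints at [1.104, 0.181, 1.607, -0, 1.354, -0.206], TCP at [0.148, 0.556, 0.208] pointing down, gripper open.
Joint ranges: [-2.99, 2.99], [-0.89, 2.07], [0.3, 2.58], [-1.14, 4.28], [0, 2.63], [-3.12, 3.12]. Speed limits (rad/s): [2.57, 2.57, 3.01, 3.14, 3.14, 3.14].

INTERFACE

Orientations are given as a unit quaternion [w, x, y, z].
In Python, from bench import monitor, imaging, order, spotter, ctrl gives the robot as it stands.
- The arm moves only by the shell command python3 -m pendant 'ROWS'. ROWS is JSON, a list that holds one entry, the list of rows, each a list of 5 numbers: the shift along the world's x, y, z in mm, then the turn about the world's z in degrees, then the finger opening in mm, from 0 to 85.4. A call has 1 to 8 rows; each row shifts and turns the commanded pose from where the row before left it; what a row does not reach is not made up. A row lasts 1/8 s, in which the tool goes at most 62.5 mm and 10.7 degrees, less where a joint would pass 70% of its speed; a pose out of reach is approached as far as the arm can. A call with a gripper value outside its range is refused whole. The fingers move at their own pace and stop on an object; the grip force is fixed at half the most. Time passes only in rows, so rows that do not move let the fingers close. It gives the time, the measured TCP pose, the force and the opening at its end, in the units of the state.
- monitor.get_obs(): the state, without advancing time (a new reading comes with each control period).
- imaging.camera(name): name is "scene" or "top" or "wrist"; returns a dict with "img" (400x640x3 uint8, red, green, blue), "vfov" (degrees; the focal length in pixels is half the picture's height over the tangent of half this angle, whatever the lens; pixels are square), "cx", "cy" (the principal point, pixels), "origin" and "orientation" of the camera in the world. Camera axes: x right, y down, z forward; pixel columns grow to the right and rows downward; lengths in m; the calibration is good to about 2 mm. A picture is of the moment at which its call begins. There is no depth.
- order.hand_in(): hands the job in, once; it reports no verdict.
Trained networks look in the newest picture that a camera, given by its name, has taken for a name from the list of things; names that differ only in an ending like _2 or _b are one class to them, and where a whole thing is asked for, a point or a joint stands for the part that bears it (a point fixed in the world has none). Each returns a list of dicts, best first, with "confidence" (0 to 1); they miss things now and then, are a little off and sometimes report something else, mostly with a low value. They report only what shows in the picture. A call takes as long as a camera call.
- spotter.recognise(camera, thing): "at" ([x, y, z] in m, in the coordinates of the camera as it stood for that picture, good to about 4 mm: the middle of the surface that is visible of it).
- spotter.tip_of(camera, thing): "at" ([x, y, z] in m, in the coordinates of the camera as it stood for that picture, good to about 4 mm: a listed point, or the origin of a listed thing).
The state is a dict: "time_s": time; "q": joint angles; "dq": joint speeds; "joint_efforts": joint torques, N m; "eef_pos": TCP position; "eef_rot": TCP orientation; "wrist_force": force on the tool from outside, world axes, zero at the start; "torque": the same for the moment, N m; "opening": opening from 0.0 (shut) to 1.0 (fully open).
Only numpy, scipy, OpenCV 4.12 (cv2) and the standard library are available. Lean on these libraries where they do the work, as an engineer would, in place of code of your own. Each camera call takes 0.05 s, during which the arm holds its last target. There are 200 camera calls.

TASK

Clear the front of the mudroom bench: put the black key box down inside the felt-lined wooden valet tray, the carabiner flat in the grey dish, the red bike light down in the recess of its charging cradle, and the glass votive jar upright in the middle of the cork coaster. Keep the votive upright all the way, and leave the green wax tin and the brass padlock where they are.

Things in the scene. Friction and masses are not known exactly. Their poses are not given: they have to be found in the camera images.
- key_box: Black plastic key box with a brass key emblem on its lid, loose on the bench: a block 86 long (its x) by 52 wide (its y) by 32 mm high. Origin: centre of its underside; z up. 0.1 to 0.25 kg.
- carabiner: Stainless steel D carabiner lying flat, loose on the bench: a closed loop of round 11 mm bar, 80 long (its x) by 44 mm wide (its y) over the outside, 11 mm high, its two long sides straight and parallel, the opening inside 58 by 22 mm. Origin: centre of the loop, at the underside; z up. A darker sleeve on the gate side, about 1 mm proud. 0.08 to 0.15 kg.
- bike_light: Red plastic bicycle tail light with a black base, loose on the bench: a block 62 long (its x) by 34 wide (its y) by 34 mm high, a small black push button on top. Origin: centre of its underside; z up. 0.06 to 0.13 kg.
- votive: Small clear glass votive jar with a cream candle in its lower half, upright, loose on the bench: round, 56 mm outside diameter, 66 mm high, open at the top, wall 3 mm. Origin: centre of its underside; z up. 0.13 to 0.27 kg.
- valet: Dark wooden valet tray lined with grey felt, the home of the key box; fixed on the pull-out tray. 120 (its x) by 86 mm (its y) outside, rim 8 mm high; the sunken floor is 104 by 70 mm and lies 3 mm above the origin. Origin: centre of its underside, 6 mm above the bench; z up.
- dish: Grey ceramic round dish, the home of the carabiner; fixed on the pull-out tray. 128 mm across the rim, 20 mm high, flat inner floor about 100 mm across that lies 4 mm above the origin, sides flaring. Origin: centre of its underside, 6 mm above the bench; z up.
- cradle: White plastic charging cradle with a black recess, red light outline and brass contacts, the home of the bike light; fixed on the pull-out tray. 100 (its x) by 72 mm (its y) outside, rim 8 mm high; the recess is 80 by 52 mm and its floor lies 3 mm above the origin. Origin: centre of its underside, 6 mm above the bench; z up.
- coaster: Round cork coaster, the home of the votive jar; fixed on the pull-out tray. 90 mm across, 5 mm thick, flat top. Origin: centre of its underside, 6 mm above the bench; z up.
- wax_tin: Bystander: round green boot wax tin with a cream disc on its lid, 55 mm across, 22 mm high, loose on the bench among the things. Origin: centre of its underside.
- padlock: Bystander: small brass padlock lying flat, about 50 (its x) by 26 by 14 mm, loose on the bench among the things. Origin: its middle, at the underside.

How it is judged:
At the end, for the whole second after the job is handed in: At rest, each flat on the floor of its own home, either way round: key box within 14 mm of the valet tray's centre and 15 degrees of its long sides, bike light within 14 mm and 20 degrees of the cradle's, votive upright within 16 mm of the coaster's centre, carabiner within 30 mm of the dish's (horizontal distance between key_box and valet below 0.014 m and z of key_box in the frame of valet between 0.0015 and 0.006 m and angle between each of key_box, bike_light, votive's own z axis and vertical below 0.08 rad and linear speed of each of key_box, bike_light, votive, carabiner below 0.02 m/s and angle between the x axis of key_box and the x axis of valet, either way round below 0.27 rad and horizontal distance between bike_light and cradle below 0.014 m and z of bike_light in the frame of cradle between 0.0015 and 0.006 m and angle between the x axis of bike_light and the x axis of cradle, either way round below 0.36 rad and horizontal distance between votive and coaster below 0.016 m and z of votive in the frame of coaster between 0.003 and 0.008 m and horizontal distance between carabiner and dish below 0.03 m and z of carabiner in the frame of dish between 0.0015 and 0.009 m and angle between carabiner's own z axis and vertical below 0.15 rad); the robot touches nothing.
It fails at once if the votive is tipped by more than 35 degrees (angle between votive's own z axis and vertical above 0.6 rad).
It fails at once if the wax tin is shifted by more than 20 mm (distance of wax_tin from where it was at the start of the episode above 0.02 m).
It fails at once if the padlock is shifted by more than 20 mm (distance of padlock from where it was at the start of the episode above 0.02 m).
It also fails if it takes over 109 s, if anything falls off the work surface, if the arm or the gripper's body presses on something with over 40 N, if the wrist force passes 120 N, or if a joint passes its speed limit or range.

## Working session

There is one attempt and no reset: what is moved stays moved. The work goes in short steps, Python scripts to look and compute and a shell command to move; the robot and the scene stay as the last step left them, time stands still between calls to the robot, and variables do not carry over. Pictures are saved under pics/ and viewed, about 12 in all and at most 16, crops included, and the job is handed in when it is done.

```bash
mkdir -p pics; ls
cat > h.py <<'E'
import numpy as np, cv2
from scipy.spatial.transform import Rotation as R
from bench import monitor, imaging, order, spotter, ctrl
def rot(q): return R.from_quat([q[1],q[2],q[3],q[0]]).as_matrix()
def cam(n,save=None):
    c=imaging.camera(n); c['R']=rot(c['orientation']); c['o']=np.array(c['origin'])
    c['f']=200/np.tan(np.radians(c['vfov'])/2)
    if save: cv2.imwrite('pics/'+save,c['img'][:,:,::-1])
    return c
def w(c,p): return c['o']+c['R']@np.array(p)
def pix(c,p):
    q=c['R'].T@(np.array(p)-c['o']); return c['f']*q[:2]/q[2]+[c['cx'],c['cy']]
def ray(c,u,v,z):
    d=c['R']@np.array([(u-c['cx'])/c['f'],(v-c['cy'])/c['f'],1]); return c['o']+d*(z-c['o'][2])/d[2]
def st():
    s=monitor.get_obs(); m=rot(s['eef_rot'])
    print('t',round(s['time_s'],2),'tcp',np.round(np.array(s['eef_pos'])*1000,1),'jaw yaw',round(np.degrees(np.arctan2(m[1,1],m[0,1])),1),'F',np.round(s['wrist_force'],1),'op',round(s['opening'],3),'q',np.round(s['q'],2))
    return s
E
python3 - <<'E'
from h import *
st(); print(ctrl.tcp_to_grasp)
for n in ('top','scene'):
    c=cam(n,n+'0.png'); print(n,c['o'],c['vfov'],c['R'].round(2).tolist())
    for t in 'key_box carabiner bike_light votive valet dish cradle coaster wax_tin padlock'.split():
        r=spotter.tip_of(n,t)[:2]
        print(t,[(np.round(w(c,d['at'])*1000).tolist(),np.round(pix(c,w(c,d['at']))).tolist(),round(d['confidence'],2)) for d in r])
E
```

```text
pics
t 0.0 tcp [148.  555.  207.1] jaw yaw 75.1 F [-0.1 -0.5 -0.1] op 1.002 q [ 1.1   0.18  1.61  0.    1.35 -0.21]
0.0187
top [0.46742483 0.01191098 0.90117069] 55.1030403661941 [[-0.02, -1.0, 0.07], [-1.0, 0.02, -0.0], [-0.0, -0.07, -1.0]]
key_box [([456.0, -129.0, 5.0], [378.0, 227.0], 0.95), ([650.0, 79.0, 5.0], [288.0, 146.0], 0.29)]
carabiner [([491.0, 353.0, 2.0], [172.0, 216.0], 0.74), ([649.0, 78.0, 4.0], [288.0, 147.0], 0.25)]
bike_light [([429.0, -326.0, -2.0], [462.0, 236.0], 0.82)]
votive [([440.0, 138.0, 4.0], [264.0, 236.0], 0.59)]
valet [([655.0, 261.0, 6.0], [211.0, 146.0], 0.6), ([474.0, 11.0, 2.0], [318.0, 220.0], 0.55)]
dish [([650.0, 75.0, 5.0], [290.0, 146.0], 0.75)]
cradle [([655.0, -90.0, 10.0], [359.0, 142.0], 0.83)]
coaster [([647.0, -260.0, 4.0], [431.0, 145.0], 0.95), ([471.0, 9.0, -2.0], [319.0, 221.0], 0.44)]
wax_tin [([473.0, 13.0, 0.0], [318.0, 221.0], 0.72), ([432.0, -325.0, 0.0], [463.0, 235.0], 0.33)]
padlock [([436.0, -238.0, -3.0], [425.0, 234.0], 0.55)]
scene [1.18631588 0.09004908 1.00881395] 50.290951424798294 [[-0.14, 0.83, -0.55], [0.99, 0.12, -0.08], [0.0, -0.55, -0.83]]
key_box [([458.0, -127.0, -3.0], [278.0, 172.0], 0.71), ([651.0, -261.0, 5.0], [216.0, 221.0], 0.33)]
carabiner []
bike_light [([435.0, -331.0, -0.0], [213.0, 158.0], 0.63)]
votive [([439.0, 140.0, 4.0], [369.0, 176.0], 0.89), ([651.0, 76.0, 3.0], [339.0, 237.0], 0.48)]
valet [([655.0, 259.0, 6.0], [409.0, 246.0], 0.8), ([475.0, 6.0, 0.0], [322.0, 181.0], 0.61)]
dish [([433.0, -331.0, -1.0], [213.0, 157.0], 0.69), ([652.0, 78.0, 4.0], [340.0, 237.0], 0.65)]
cradle [([433.0, -331.0, -1.0], [213.0, 157.0], 0.74), ([660.0, -84.0, 6.0], [279.0, 232.0], 0.55)]
coaster [([651.0, -260.0, 6.0], [216.0, 221.0], 0.87)]
wax_tin [([476.0, 5.0, -0.0], [322.0, 182.0], 0.54)]
padlock [([436.0, -239.0, -0.0], [243.0, 161.0], 0.51)]
```

Run:
```python
import cv2
i=cv2.imread('pics/top0.png')[100:300,120:520]
cv2.imwrite('pics/top0c.png',cv2.resize(i,(800,400),interpolation=cv2.INTER_CUBIC))
```

```text
(no output)
```

View pics/top0c.png

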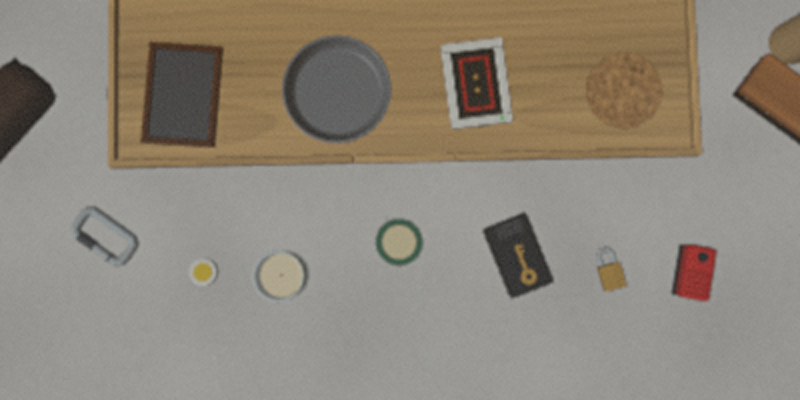

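View pics/scene0.png

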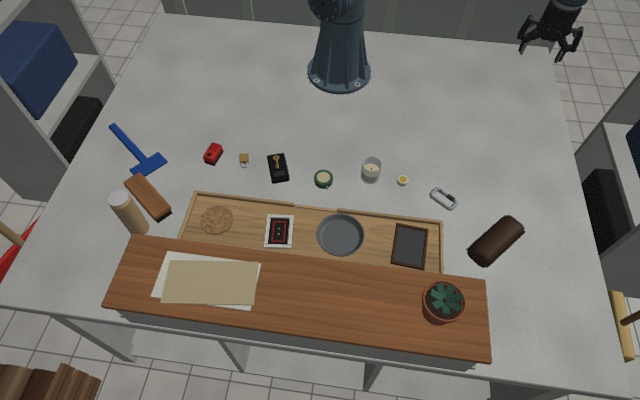

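The top crop shows the homes in the tray, left to right: valet (180,95), dish (337,88), cradle (477,83) and coaster (623,90). The carabiner is at (105,237), votive (280,275), tin (398,242), key box (518,255), padlock (610,270) and light (695,272). The scene view also shows a wooden shelf near the tray, so I'll check how far it extends.

View pics/top0.png

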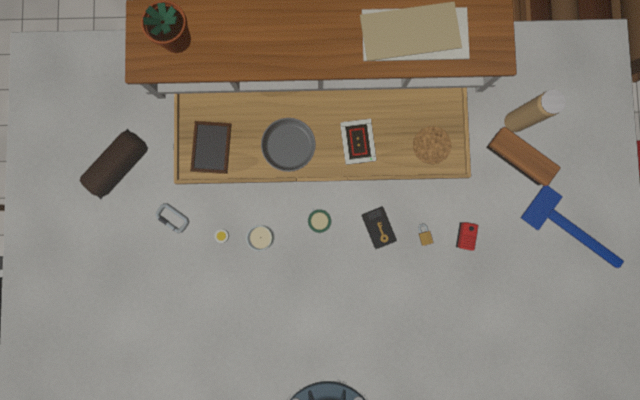

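Run:
```python
from h import *
t=cam('top');s=cam('scene')
from scipy.optimize import least_squares as ls
for a,b in (((126,82),(488,283)),((515,76),(132,239))):
    r=ls(lambda p:np.r_[pix(t,p)-a,pix(s,p)-b],[.75,0,.2]); print(r.x.round(3),r.fun.round(1))
# yaw of objects via colour masks in upscaled picture: jaw candidates
g=cv2.cvtColor(t['img'],cv2.COLOR_RGB2HSV)
def mk(name,x,y,rad,cond,z):
    m=np.zeros(g.shape[:2],np.uint8); m[y-rad:y+rad,x-rad:x+rad]=cond[y-rad:y+rad,x-rad:x+rad]
    n,l,sts,_=cv2.connectedComponentsWithStats(m); k=1+np.argmax(sts[1:,4])
    c,_=cv2.findContours((l==k).astype(np.uint8),0,1); rr=cv2.minAreaRect(max(c,key=len)); bp=cv2.boxPoints(rr)
    P=np.array([ray(t,u,v,z) for u,v in bp]); e=[P[1]-P[0],P[2]-P[1]]; e=max(e,key=np.linalg.norm)
    print(name,(P.mean(0)*1000).round(),'yaw long',np.degrees(np.arctan2(e[1],e[0])).round(1),np.linalg.norm(P[1]-P[0]).round(3),np.linalg.norm(P[2]-P[1]).round(3))
H,S,V=g[...,0],g[...,1],g[...,2]
mk('key',378,227,28,(V<90),.032)
mk('light',467,236,20,((S>120)|(V<70)),.034)
mk('cara',172,217,24,(abs(t['img'].astype(int)-np.median(t['img'][200:235,150:200],(0,1))).sum(2)>30),.008)
mk('valet',211,146,32,(V<110)&((S<80)),.012)
mk('cradle',358,141,28,(S<50)&(V>150)|(V<60),.014)
```

```text
[0.775 0.416 0.106] [-1.5  0.2 -1.6  0.4]
[ 0.775 -0.419  0.093] [-0.6  0.  -0.6 -0.3]
key [ 455. -125.   32.] yaw long -159.5 0.052 0.084
light [ 432. -322.   34.] yaw long -12.1 0.058 0.04
cara [487. 351.   8.] yaw long -126.3 0.047 0.081
valet [652. 261.  12.] yaw long -4.6 0.106 0.072
cradle [657. -86.  14.] yaw long -174.6 0.072 0.099
```

The shelf's front edge is at x≈0.775 with its top at z≈0.10, so it clears homes at x≈0.65. I'll start with the carabiner.

```bash
python3 -m pendant '[[[42,-25,-7,8.6,85],[42,-25,-7,8.6,85],[42,-25,-7,8.6,75],[42,-25,-7,8.6,70],[42,-26,-7,8.6,70],[42,-26,-7,8.6,70],[42,-26,-7,8.6,70],[42,-26,-7,8.6,70]]]'
cat >> h.py <<'E'
def look(t,z,save=None,ratio=1):
    "wrist look: network estimates of thing"
    s=st(); c=cam('wrist',save)
    for fn in ('tip_of','recognise'):
        for d in getattr(spotter,fn)('wrist',t)[:2]: 
            p=w(c,d['at']); print(t,fn,(p*1000).round(1),pix(c,p).round(),round(d['confidence'],2))
    return s,c
E
python3 - <<'E'
from h import *
s,c=look('carabiner',0,'w1.png'); print(pix(c,[.487,.351,.005]))
E
```

```text
time_s: 2.2
eef_pos: [0.4856, 0.3506, 0.1519]
eef_rot: [0.0, -0.455, 0.89, 0.0]
wrist_force: [0.6, 0.1, -0.3]
opening: 0.818
t 2.2 tcp [485.6 350.6 151.9] jaw yaw 144.1 F [ 0.6  0.1 -0.3] op 0.818 q [ 0.43  0.29  1.6   0.    1.26 -2.09]
carabiner tip_of [490.6 351.9  -6.1] [319. 182.] 0.89
carabiner recognise [488.8 346.6   8.6] [317. 180.] 0.87
[320.81729061 181.53840587]
```

View pics/w1.png

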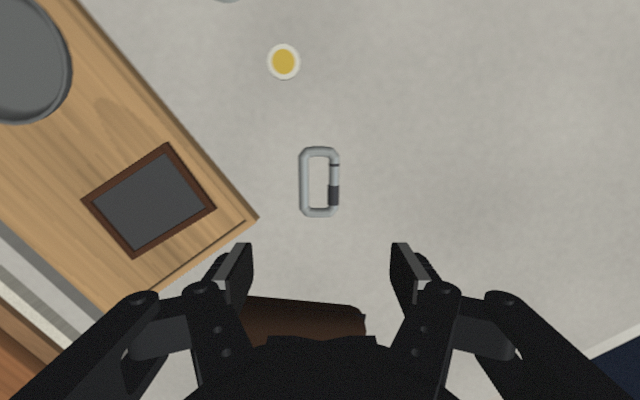

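The carabiner is centred at (320,182) and aligned with the jaws, and the tray corner at (258,218) is clear. Descending.

```bash
python3 -m pendant '[[[2,0,-40,0,62],[0,0,-40,0,62],[0,0,-35,0,62],[0,0,-25,0,62],[0,0,-13,0,62],[0,0,0,0,62],[0,0,0,0,30],[0,0,0,0,30]]]'; python3 -m pendant '[[[0,0,0,0,30],[0,0,0,0,30],[0,0,0,0,30]]]'
```

```text
time_s: 3.35
eef_pos: [0.4872, 0.3521, 0.0004]
eef_rot: [0.001, -0.453, 0.892, -0.0]
wrist_force: [-0.2, 0.1, 0.5]
opening: 0.354
time_s: 3.72
eef_pos: [0.4863, 0.3515, -0.0009]
eef_rot: [0.0, -0.453, 0.892, -0.0]
wrist_force: [0.1, -0.8, 0.2]
opening: 0.353
```

The opening reached the commanded 30 mm, so the fingers may have closed above the carabiner. Looking.

Run:
```python
from h import *
s,c=look('carabiner',0,'w2.png')
```

```text
t 3.73 tcp [486.3 351.5  -0.9] jaw yaw 143.9 F [ 0.1 -0.8  0.2] op 0.353 q [ 0.43  0.5   1.67 -0.    0.98 -2.08]
carabiner recognise [483.5 341.6   9.7] [316. 226.] 0.79
```

View pics/w2.png

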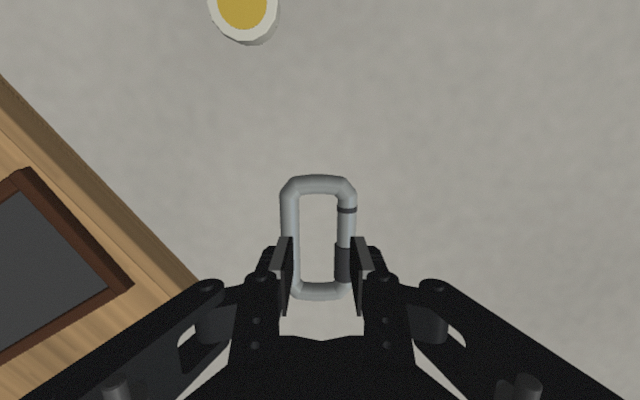

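```bash
python3 -m pendant '[[[0,0,0,0,20],[0,0,0,0,20],[0,0,0,0,20],[0,0,0,0,20]]]'
```

```text
time_s: 4.38
eef_pos: [0.4863, 0.3516, -0.001]
eef_rot: [-0.0, -0.453, 0.892, 0.0]
wrist_force: [0.6, -0.7, -0.3]
opening: 0.234
```

```bash
python3 -m pendant '[[[0,0,0,0,60],[0,0,0,0,60],[0,0,0,0,60],[-3,-4,0,0,60],[0,0,-4,0,60],[0,0,0,0,60]]]'
python3 - <<'E'
from h import *
s,c=look('carabiner',0,'w3.png');print(pix(c,[.484,.348,0]),pix(c,[.484,.348,.01]))
t=cam('top','t3.png');s=cam('scene','s3.png')
a,b=pix(t,[.487,.351,.01]),pix(s,[.487,.351,.01]);print(a,b)
o=[cv2.resize(k['img'][int(p[1])-35:int(p[1])+35,int(p[0])-35:int(p[0])+35],(390,390),interpolation=2) for k,p in ((t,a),(s,b))]
cv2.imwrite('pics/c3.png',np.hstack(o)[:,:,::-1])
E
```

```text
time_s: 5.12
eef_pos: [0.4829, 0.3473, -0.0055]
eef_rot: [-0.0, -0.453, 0.892, 0.0]
wrist_force: [0.7, 0.1, 0.4]
opening: 0.703
t 5.12 tcp [482.9 347.3  -5.5] jaw yaw 143.8 F [0.7 0.1 0.4] op 0.703 q [ 0.42  0.49  1.68  0.    0.97 -2.09]
carabiner recognise [486.4 347.8   9.1] [318. 249.] 0.67
[321.19550983 239.94645216] [321.21035754 247.37391651]
[171.85185689 217.93521386] [443.44505359 196.72949602]
```

View pics/w3.png

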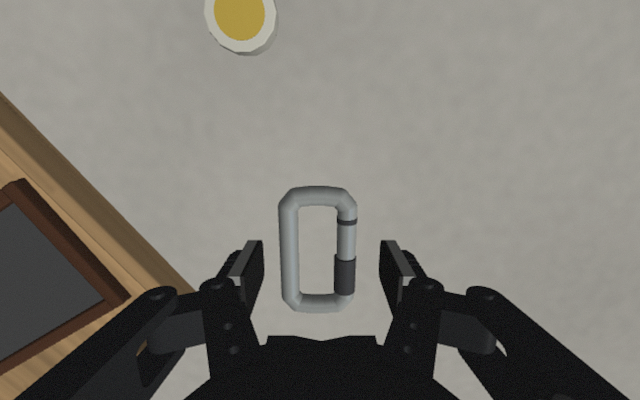

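```bash
python3 - <<'E'
from h import *
c=cam('wrist');print(c['f'],c['o'],c['R'].round(3).tolist())
d=.7*.0854
# tip points: solve for depth such that width matches
for l,r,v,wd in ((262,382,240,.703*.0854),):
    Z=c['f']*wd/(r-l); p=w(c,[0,(v-c['cy'])/c['f']*Z,Z]); print('tip',p.round(4))
E
python3 -m pendant '[[[0,0,-4,0,60],[0,0,0,0,60]]]';python3 -m pendant '[[[0,0,-3,0,60],[0,0,0,0,60]]]'
```

```text
293.1675425789809 [0.44152822 0.2893675  0.16087555] [[-0.808, 0.566, 0.166], [0.59, 0.775, 0.227], [-0.0, 0.281, -0.96]]
tip [0.4777 0.3389 0.026 ]
time_s: 5.68
eef_pos: [0.4828, 0.3474, -0.0095]
eef_rot: [-0.0, -0.453, 0.892, 0.0]
wrist_force: [-0.3, 0.4, -0.5]
opening: 0.702
time_s: 5.92
eef_pos: [0.483, 0.3474, -0.0124]
eef_rot: [-0.0, -0.453, 0.892, 0.0]
wrist_force: [0.3, -0.1, -0.3]
opening: 0.702
```

```bash
python3 -m pendant '[[[0,0,-3,0,60],[0,0,0,0,60]]]';python3 -m pendant '[[[0,0,0,0,36],[0,0,0,0,36],[0,0,0,0,36],[0,0,0,0,36]]]'
```

```text
time_s: 6.18
eef_pos: [0.483, 0.3475, -0.0153]
eef_rot: [-0.0, -0.453, 0.892, 0.0]
wrist_force: [0.1, 0.1, 0.3]
opening: 0.704
time_s: 6.68
eef_pos: [0.4839, 0.3478, -0.0139]
eef_rot: [0.001, -0.453, 0.892, -0.0]
wrist_force: [-0.4, -0.6, 7.0]
opening: 0.42
```

Run:
```python
from h import *
s,c=look('carabiner',0,'w4.png')
t=cam('scene')
b=pix(t,[.484,.348,.01]).astype(int)
o=cv2.resize(t['img'][b[1]-30:b[1]+30,b[0]-30:b[0]+30],(400,400),interpolation=2)
cv2.imwrite('pics/c4.png',np.hstack([c['img'][:,120:520],o])[:,:,::-1])
```

```text
t 6.67 tcp [483.9 347.8 -13.9] jaw yaw 143.9 F [-0.4 -0.6  7. ] op 0.42 q [ 0.42  0.51  1.68 -0.    0.95 -2.09]
carabiner recognise [484.  344.3   8.1] [318. 246.] 0.83
```

View pics/c4.png

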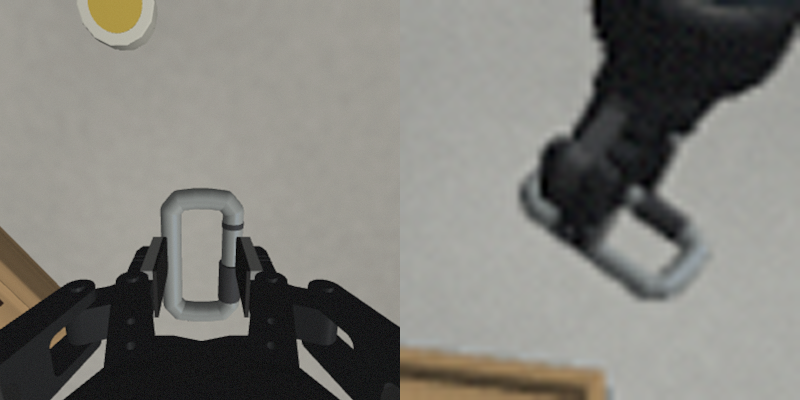

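```bash
python3 -m pendant '[[[0,0,1,0,0],[0,0,0,0,0],[0,0,0,0,0]]]';python3 -m pendant '[[[0,0,0,0,0],[0,0,0,0,0],[0,0,0,0,0]]]'
```

```text
time_s: 7.25
eef_pos: [0.483, 0.3474, -0.0143]
eef_rot: [-0.0, -0.453, 0.892, 0.0]
wrist_force: [-0.1, 0.9, -0.5]
opening: -0.003
time_s: 7.62
eef_pos: [0.4832, 0.3475, -0.0142]
eef_rot: [-0.0, -0.453, 0.892, -0.0]
wrist_force: [0.8, -0.1, 0.1]
opening: -0.002
```

Run:
```python
from h import *
s,c=look('carabiner',0)
t=cam('scene')
b=pix(t,[.484,.348,.01]).astype(int)
o=cv2.resize(t['img'][b[1]-30:b[1]+30,b[0]-30:b[0]+30],(400,400),interpolation=2)
cv2.imwrite('pics/c5.png',np.hstack([c['img'][:,120:520],o])[:,:,::-1])
```

```text
t 7.62 tcp [483.2 347.5 -14.2] jaw yaw 143.9 F [ 0.8 -0.1  0.1] op -0.002 q [ 0.42  0.51  1.68 -0.    0.95 -2.09]
carabiner recognise [471.4 326.5   8. ] [317. 209.] 0.74
```

View pics/c5.png

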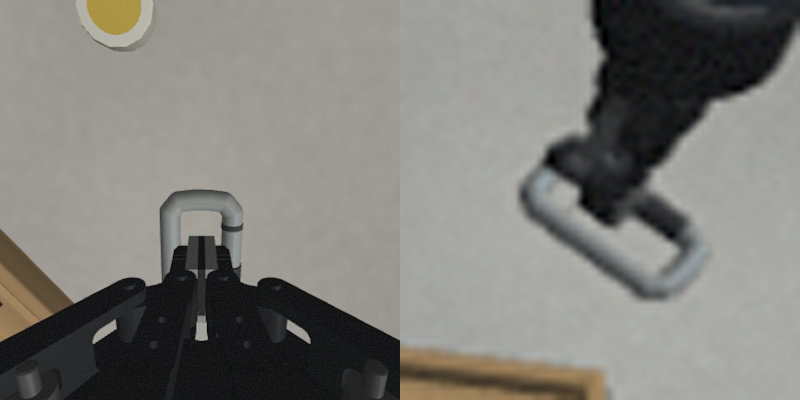

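Run:
```python
from h import *
c=cam('wrist')
for z in (-.014,0,.011,.02,.03,.04): print(z,pix(c,[.4832,.3475,z]).round(), 'scale px/mm',(c['f']/( (c['R'].T@(np.array([.4832,.3475,z])-c['o']))[2])/1000).round(2))
t=cam('scene');print([pix(t,[.4832,.3475,z]).round() for z in (-.014,0,.011,.03,.05)],pix(t,[.484,.348,.01]))
```

```text
-0.014 [322. 234.] scale px/mm 1.64
0 [322. 244.] scale px/mm 1.77
0.011 [322. 253.] scale px/mm 1.89
0.02 [322. 261.] scale px/mm 2.0
0.03 [322. 272.] scale px/mm 2.14
0.04 [322. 284.] scale px/mm 2.3
[array([440., 200.]), array([441., 197.]), array([442., 195.]), array([444., 191.]), array([446., 187.])] [442.33943594 195.71877799]
```

The shut tips sit at z≈13 mm while the reported TCP is −14, so the real fingertips are about 27 mm above the reported TCP. I'll open and go lower by feel.

```bash
python3 -m pendant '[[[0,0,0,0,62],[0,0,0,0,62],[0,0,0,0,62],[0,0,-3,0,62],[0,0,-4,0,62],[0,0,0,0,62]]]'; python3 -m pendant '[[[0,0,-3,0,62],[0,0,0,0,62]]]';python3 -m pendant '[[[0,0,0,0,30],[0,0,0,0,30],[0,0,0,0,30],[0,0,0,0,30]]]'
```

```text
time_s: 8.68
eef_pos: [0.4826, 0.3473, -0.0218]
eef_rot: [-0.001, -0.453, 0.892, 0.0]
wrist_force: [-0.1, 0.2, -0.1]
opening: 0.729
time_s: 8.93
eef_pos: [0.483, 0.3475, -0.0243]
eef_rot: [-0.0, -0.453, 0.892, 0.0]
wrist_force: [0.3, 0.3, -0.2]
opening: 0.724
time_s: 9.43
eef_pos: [0.4837, 0.3478, -0.0234]
eef_rot: [0.0, -0.453, 0.892, -0.0]
wrist_force: [-1.6, -0.2, 5.0]
opening: 0.485
```

```bash
python3 -m pendant '[[[0,0,0,0,30],[0,0,0,0,30]]]'; python3 -m pendant '[[[0,0,2,0,30],[0,0,4,0,30],[0,0,4,0,30],[0,0,8,0,30],[0,0,20,0,30],[0,0,40,0,30]]]';  python3 - <<'E'
from h import *
s,c=look('carabiner',0,'w6.png')
E
```

```text
time_s: 9.68
eef_pos: [0.4837, 0.3478, -0.0234]
eef_rot: [0.0, -0.453, 0.892, -0.0]
wrist_force: [-1.3, 0.0, 5.7]
opening: 0.485
time_s: 10.42
eef_pos: [0.4821, 0.347, 0.0543]
eef_rot: [-0.001, -0.453, 0.892, 0.0]
wrist_force: [0.7, 0.5, 0.1]
opening: 0.481
t 10.43 tcp [482.1 347.   54.3] jaw yaw 143.9 F [0.7 0.5 0.1] op 0.481 q [ 0.42  0.4   1.67 -0.    1.08 -2.09]
carabiner recognise [483.2 345.5  87.2] [319. 259.] 0.92
```

View pics/w6.png

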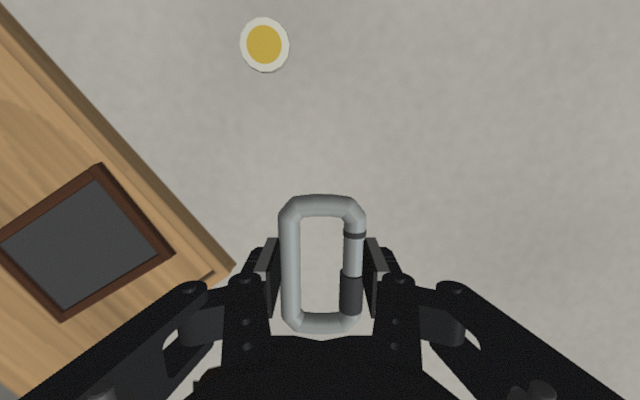

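Held: the carabiner sits between the pads at (320,265). The underside is at about TCP + 23 mm. Next, over the dish.

```bash
python3 -m pendant '[[[21,-34,2,0,30],[21,-34,0,0,30],[21,-34,0,0,30],[21,-34,0,0,30],[21,-34,0,0,30],[21,-34,0,0,30],[21,-34,0,0,30],[22,-32,0,0,30]]]';  python3 - <<'E'
from h import *
s,c=look('dish',0); look('carabiner',0)
E
```

```text
time_s: 11.58
eef_pos: [0.6522, 0.0764, 0.0555]
eef_rot: [-0.001, -0.453, 0.892, 0.0]
wrist_force: [0.1, 0.2, -1.3]
opening: 0.485
t 11.57 tcp [652.2  76.4  55.5] jaw yaw 143.8 F [ 0.1  0.2 -1.3] op 0.485 q [-0.06  0.52  1.49  0.    1.13 -2.57]
dish tip_of [654.2  77.9   9. ] [321. 213.] 0.97
dish recognise [645.5  64.4  12.6] [320. 194.] 0.64
dish recognise [651.8 260.6  10.6] [443. 367.] 0.49
t 11.72 tcp [652.6  75.7  55.6] jaw yaw 143.7 F [ 0.3  0.2 -0.8] op 0.481 q [-0.06  0.52  1.49 -0.    1.13 -2.57]
carabiner recognise [654.4  74.8  85.1] [319. 258.] 0.97
```

Good. Lower by 67 to TCP ≈ −12, release, rise, then head for the votive. I'll stop above it first and look.

```bash
python3 -m pendant '[[[0,0,-25,0,30],[0,0,-25,0,30],[0,0,-12,0,30],[0,0,-5,0,30],[0,0,0,0,60],[0,0,0,0,60],[0,0,0,0,60]]]'; python3 -m pendant '[[[0,0,30,0,60],[0,0,40,0,60],[0,0,40,0,60],[-20,0,30,0,85],[0,0,0,0,85]]]'
python3 - <<'E'
from h import *
s,c=look('carabiner',0); look('dish',0)
E
```

```text
time_s: 12.75
eef_pos: [0.653, 0.0775, -0.01]
eef_rot: [0.001, -0.453, 0.892, -0.0]
wrist_force: [-0.2, -0.2, -0.7]
opening: 0.705
time_s: 13.38
eef_pos: [0.6338, 0.0776, 0.1328]
eef_rot: [0.003, -0.453, 0.892, -0.002]
wrist_force: [0.7, -0.1, 0.9]
opening: 1.001
t 13.38 tcp [633.8  77.6 132.8] jaw yaw 143.9 F [ 0.7 -0.1  0.9] op 1.001 q [-0.06  0.39  1.51  0.    1.24 -2.57]
carabiner tip_of [655.1  80.3   6.4] [307. 198.] 0.81
carabiner recognise [652.1  75.9  18.1] [306. 197.] 0.63
t 13.53 tcp [632.   77.5 128.2] jaw yaw 143.8 F [-0.3 -0.2 -0.2] op 0.991 q [-0.06  0.39  1.51 -0.    1.24 -2.57]
dish tip_of [651.7  76.5   7.9] [305. 197.] 0.64
dish recognise [656.   74.9  13.4] [301. 200.] 0.58
```

```bash
python3 -m pendant '[[[-38,12,0,-7,85],[-38,12,0,-7,85],[-38,12,0,-7,85],[-39,12,0,-7,85],[-39,13,0,-6,85],[0,0,0,0,85]]]'
python3 - <<'E'
from h import *
s,c=look('votive',0,'w7.png')
for z in (0,.066): print(pix(c,[.44,.139,z]))
E
```

```text
time_s: 14.42
eef_pos: [0.4375, 0.1394, 0.1279]
eef_rot: [-0.001, -0.173, 0.985, 0.0]
wrist_force: [0.9, -0.4, -0.5]
opening: 0.994
t 14.43 tcp [437.5 139.4 127.9] jaw yaw 109.9 F [ 0.9 -0.4 -0.5] op 0.994 q [ 0.05  0.01  1.96  0.    1.17 -1.87]
votive tip_of [439.1 144.9   2.1] [326. 188.] 0.96
votive recognise [443.4 143.7  34.1] [324. 201.] 0.79
votive recognise [593.1 227.1  10. ] [347. 334.] 0.63
[320.37488241 186.86108717]
[320.23358351 206.41621221]
```

View pics/w7.png

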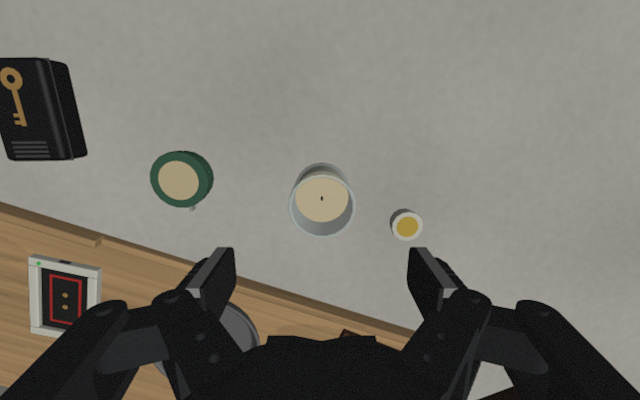

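The votive's rim centre is at (322,204), which gives about (441,140); the yellow tealight at (407,226) is clear. Descending.

```bash
python3 -m pendant '[[[3,1,-35,0,74],[0,0,-35,0,74],[0,0,-30,0,74],[0,0,-17,0,74],[0,0,-7,0,74],[0,0,0,0,74]]]'; python3 -m pendant '[[[0,0,0,0,45],[0,0,0,0,45],[0,0,0,0,45],[0,0,0,0,45],[0,0,0,0,45]]]'
```

```text
time_s: 15.32
eef_pos: [0.4437, 0.1393, 0.0047]
eef_rot: [-0.0, -0.172, 0.985, 0.0]
wrist_force: [0.3, -0.3, -0.6]
opening: 0.865
time_s: 15.95
eef_pos: [0.4447, 0.1396, 0.0062]
eef_rot: [0.001, -0.172, 0.985, -0.0]
wrist_force: [0.8, -0.0, 7.3]
opening: 0.629
```

```bash
python3 -m pendant '[[[0,0,20,0,45],[0,0,35,0,45],[0,0,35,0,45],[20,-40,0,0,45],[20,-40,0,0,45],[20,-40,0,0,45],[20,-40,0,0,45],[20,-40,0,0,45]]]'; python3 -m pendant '[[[20,-40,0,0,45],[20,-40,0,0,45],[20,-40,0,0,45],[20,-40,0,0,45],[22,-38,0,0,45],[0,0,0,0,45]]]'
python3 - <<'E'
from h import *
s,c=look('votive',0,'w8.png');look('coaster',0)
c=cam('top');
for n in ('votive','coaster'): print([(n,(w(c,d['at'])*1000).round(),d['confidence']) for d in spotter.tip_of('top',n)[:2]])
E
```

```text
time_s: 16.95
eef_pos: [0.5433, -0.0616, 0.0947]
eef_rot: [-0.0, -0.172, 0.985, 0.0]
wrist_force: [0.4, 0.2, -1.2]
opening: 0.637
time_s: 17.7
eef_pos: [0.6455, -0.2614, 0.0942]
eef_rot: [-0.0, -0.171, 0.985, -0.0]
wrist_force: [-0.5, 0.8, -2.2]
opening: 0.629
t 17.7 tcp [ 645.5 -261.4   94.2] jaw yaw 109.7 F [-0.5  0.8 -2.2] op 0.629 q [-0.55  0.55  1.36 -0.    1.23 -2.47]
votive tip_of [ 639.5 -258.9   89.3] [329. 223.] 0.92
votive recognise [ 647.  -258.4  133.5] [327. 271.] 0.72
t 17.85 tcp [ 644.4 -257.3   94.1] jaw yaw 109.9 F [ 0.1  0.9 -1.6] op 0.635 q [-0.55  0.55  1.36  0.    1.23 -2.47]
coaster tip_of [ 6.509e+02 -2.603e+02  1.000e-01] [316. 199.] 0.88
coaster recognise [ 626.7 -272.7    9.1] [312. 172.] 0.64
[('votive', array([ 641., -260.,   90.]), 0.36)]
[('coaster', array([ 646., -260.,    2.]), 0.9)]
```

View pics/w8.png

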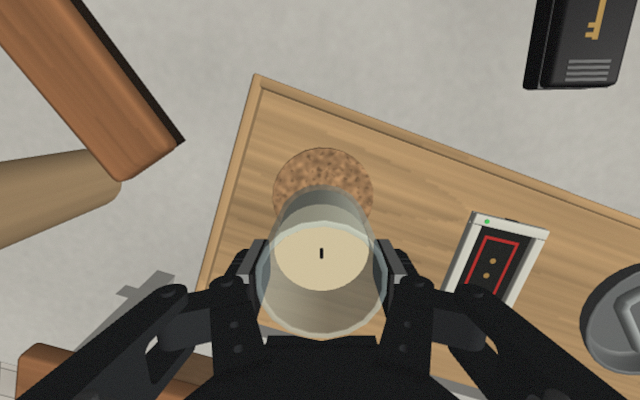

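The jar is upright in the pads at (322,270), with the coaster behind at (322,195). It needs about +8 mm in x, then lowering.

```bash
python3 -m pendant '[[[8,0,-25,0,45],[0,0,-25,0,45],[0,0,-15,0,45],[0,0,-7,0,45],[0,0,-3,0,45],[0,0,0,0,45]]]'
python3 - <<'E'
from h import *
look('votive',0)
E
python3 -m pendant '[[[0,0,-1,0,45],[0,0,0,0,45]]]'
```

```text
time_s: 18.9
eef_pos: [0.6537, -0.2587, 0.0207]
eef_rot: [0.0, -0.172, 0.985, -0.0]
wrist_force: [-0.7, -0.5, -1.2]
opening: 0.629
t 18.9 tcp [ 653.7 -258.7   20.7] jaw yaw 109.9 F [-0.7 -0.5 -1.2] op 0.629 q [-0.55  0.65  1.37 -0.    1.12 -2.46]
votive tip_of [ 648.2 -257.    16.9] [328. 224.] 0.8
votive recognise [ 652.5 -257.2   62.1] [326. 267.] 0.94
votive recognise [637.6 -84.1  12. ] [571. 289.] 0.74
time_s: 19.3
eef_pos: [0.6533, -0.2584, 0.0191]
eef_rot: [0.0, -0.172, 0.985, -0.0]
wrist_force: [0.7, 0.3, -2.3]
opening: 0.628
```

```bash
python3 -m pendant '[[[0,-1,-1,0,45],[0,0,-1,0,45],[0,0,0,0,45]]]'; python3 -m pendant '[[[0,0,0,0,62],[0,0,0,0,74],[0,0,0,0,78],[0,0,0,0,78],[0,0,30,0,80],[0,0,40,0,85],[0,0,40,0,85],[0,0,0,0,85]]]'
python3 - <<'E'
from h import *
s,c=look('votive',0); look('coaster',0)
E
```

```text
time_s: 19.68
eef_pos: [0.6533, -0.2596, 0.0173]
eef_rot: [0.0, -0.172, 0.985, -0.0]
wrist_force: [-2.0, -0.3, 0.8]
opening: 0.63
time_s: 20.68
eef_pos: [0.656, -0.261, 0.1322]
eef_rot: [0.003, -0.172, 0.985, -0.003]
wrist_force: [0.5, -0.2, 0.7]
opening: 0.996
t 20.68 tcp [ 656.  -261.   132.2] jaw yaw 109.9 F [ 0.5 -0.2  0.7] op 0.996 q [-0.55  0.52  1.31  0.    1.3  -2.46]
votive tip_of [ 646.8 -261.2   11.6] [325. 177.] 0.86
votive recognise [ 651.2 -258.4   46.1] [327. 191.] 0.69
t 20.82 tcp [ 652.6 -259.   125.9] jaw yaw 109.9 F [ 0.7  0.1 -1.1] op 0.995 q [-0.55  0.53  1.32  0.    1.29 -2.46]
coaster recognise [ 625.7 -266.7    9.1] [324. 159.] 0.85
```

Votive is on the coaster, off centre by about 3 mm. Next, the bike light.

```bash
python3 -m pendant '[[[-37,-11,0,-5.3,80],[-37,-11,0,-5.3,70],[-37,-11,0,-5.3,62],[-37,-11,0,-5.3,62],[-37,-11,0,-5.3,62],[-36,-11,0,-5.3,62],[0,0,0,0,62]]]'
python3 - <<'E'
from h import *
s,c=look('bike_light',0,'w9.png')
P=[pix(c,[.432,-.325,z]) for z in (0,.034)];print(P)
E
```

```text
time_s: 21.85
eef_pos: [0.4301, -0.3256, 0.1261]
eef_rot: [-0.001, 0.106, 0.994, 0.001]
wrist_force: [0.6, -0.3, -0.9]
opening: 0.724
t 21.85 tcp [ 430.1 -325.6  126.1] jaw yaw 77.9 F [ 0.6 -0.3 -0.9] op 0.724 q [-0.87  0.19  1.77 -0.    1.18 -2.23]
bike_light tip_of [ 433.8 -330.4   -2.6] [318. 188.] 0.84
bike_light recognise [ 427.9 -328.3   31.1] [318. 191.] 0.64
[array([322.34104603, 186.41968154]), array([322.50393976, 195.40268708])]
```

View pics/w9.png

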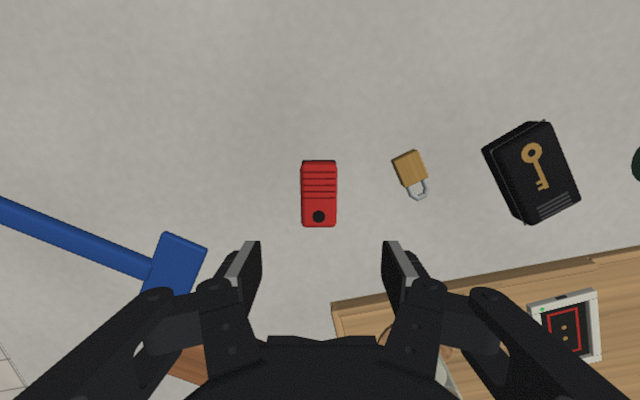

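The light at (318,194) is aligned with the jaws, and the padlock at (410,173) is well clear. Descending to TCP −12.

```bash
python3 -m pendant '[[[1,-3,-40,0,62],[0,0,-40,0,62],[0,0,-30,0,62],[0,0,-18,0,62],[0,0,-10,0,62],[0,0,0,0,62],[0,0,0,0,20],[0,0,0,0,20]]]'; python3 -m pendant '[[[0,0,0,0,20],[0,0,0,0,20],[0,0,0,0,20],[0,0,0,0,20]]]'
```

```text
time_s: 23.0
eef_pos: [0.4342, -0.3295, -0.0095]
eef_rot: [0.001, 0.104, 0.995, -0.001]
wrist_force: [0.4, 0.7, -0.4]
opening: 0.381
time_s: 23.5
eef_pos: [0.4341, -0.3295, -0.0096]
eef_rot: [0.001, 0.104, 0.995, -0.001]
wrist_force: [-0.2, 1.3, 6.2]
opening: 0.384
```

```bash
python3 -m pendant '[[[0,0,20,0,20],[0,0,35,0,20],[0,0,35,0,20],[30,35,0,2.5,20],[30,35,0,2.5,20],[30,35,0,2.5,20],[30,35,0,2.5,20],[30,35,0,2.5,20]]]';python3 -m pendant '[[[35,33,0,2.5,20],[35,33,0,2.5,20],[0,0,0,0,20]]]'
python3 - <<'E'
from h import *
s,c=look('bike_light',0,'w10.png');look('cradle',0)
c=cam('top');
for n in ('bike_light','cradle'): print([(n,(w(c,d['at'])*1000).round(),d['confidence']) for d in spotter.tip_of('top',n)[:2]])
E
```

```text
time_s: 24.5
eef_pos: [0.5839, -0.1522, 0.079]
eef_rot: [-0.0, -0.006, 1.0, -0.0]
wrist_force: [0.2, -0.5, -0.8]
opening: 0.384
time_s: 24.88
eef_pos: [0.6549, -0.0847, 0.0789]
eef_rot: [0.0, -0.051, 0.999, 0.0]
wrist_force: [0.1, 0.5, -0.8]
opening: 0.386
t 24.88 tcp [654.9 -84.7  78.9] jaw yaw 95.8 F [ 0.1  0.5 -0.8] op 0.386 q [-0.31  0.49  1.47  0.    1.17 -1.98]
bike_light tip_of [654.8 -84.5  83.9] [322. 237.] 0.83
bike_light recognise [648.6 -83.2 119.8] [326. 256.] 0.58
t 25.02 tcp [652.3 -87.7  78.5] jaw yaw 95.5 F [-0.1 -0.7 -1.9] op 0.386 q [-0.31  0.49  1.48 -0.    1.17 -1.98]
cradle recognise [628.2 -88.2  15.8] [324. 174.] 0.67
[('bike_light', array([647., -87.,  92.]), 0.59)]
[('cradle', array([656., -88.,   7.]), 0.39)]
```

View pics/w10.png

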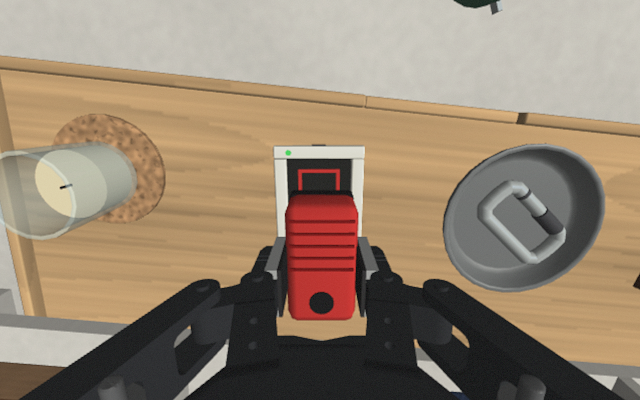

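Run:
```python
from h import *
c=cam('wrist'); b=c['o']
print('cradle front edge',ray(c,320,146,.014)*1000, 'light top near/far', ray(c,321,319,.1215)*1000, ray(c,321,204,.1215)*1000, ray(c,321,194,.1215)*1000)
st()
```

```text
cradle front edge [607.34210815 -94.01348548  14.        ] light top near/far [680.67631815 -86.08663053 121.5       ] [620.74758768 -91.8357361  121.5       ] [616.18572412 -92.27336651 121.5       ]
t 25.38 tcp [653.  -88.1  79.2] jaw yaw 95.5 F [ 0.5 -0.7 -1.1] op 0.386 q [-0.31  0.49  1.48 -0.    1.17 -1.98]
```

Light spans x 620–681 (centre 650.5, y −89) and the cradle's centre is about (657, −89), so I'll shift +6 in x and lower.

```bash
python3 -m pendant '[[[6,0,-25,0,20],[0,0,-25,0,20],[0,0,-17,0,20],[0,0,-8,0,20],[0,0,-2,0,20],[0,0,0,0,20]]]'; python3 -m pendant '[[[0,0,-2,0,20],[0,0,0,0,20]]]'
```

```text
time_s: 26.12
eef_pos: [0.6599, -0.0876, 0.0028]
eef_rot: [0.001, -0.048, 0.999, -0.0]
wrist_force: [0.2, 0.3, -0.4]
opening: 0.384
time_s: 26.38
eef_pos: [0.6595, -0.0875, 0.0004]
eef_rot: [0.0, -0.049, 0.999, -0.0]
wrist_force: [0.7, 0.0, -1.3]
opening: 0.382
```

```bash
python3 -m pendant '[[[0,0,-1,0,20],[0,0,0,0,20],[0,0,0,0,45],[0,0,0,0,55],[0,0,0,0,55],[0,0,30,0,55],[0,0,45,0,60],[0,0,50,0,60]]]'
python3 - <<'E'
from h import *
s,c=look('bike_light',0,'w11.png');look('cradle',0)
E
```

```text
time_s: 27.38
eef_pos: [0.6585, -0.0872, 0.1244]
eef_rot: [-0.001, -0.048, 0.999, 0.0]
wrist_force: [0.5, -0.5, 0.3]
opening: 0.7
t 27.38 tcp [658.5 -87.2 124.4] jaw yaw 95.6 F [ 0.5 -0.5  0.3] op 0.7 q [-0.31  0.45  1.43 -0.    1.26 -1.98]
bike_light tip_of [659.6 -88.5   4.6] [320. 187.] 0.74
bike_light recognise [654.8 -86.1  41.1] [323. 192.] 0.87
bike_light recognise [677.5 218.4  13.4] [618. 234.] 0.5
t 27.52 tcp [661.9 -88.2 128.3] jaw yaw 95.6 F [ 0.2  0.8 -0.6] op 0.7 q [-0.31  0.45  1.43  0.    1.25 -1.98]
cradle recognise [649.5 -88.9  15. ] [323. 174.] 0.57
```

View pics/w11.png

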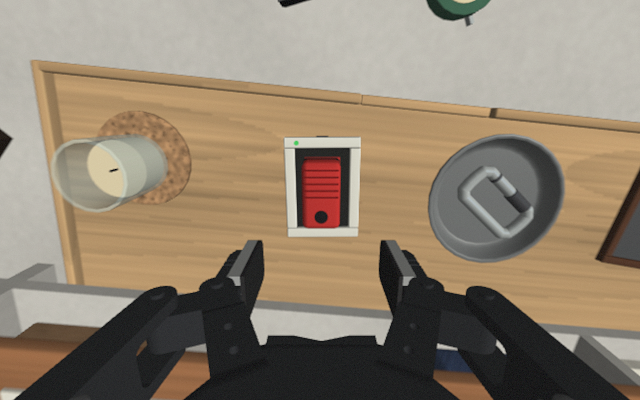

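The light is down in the recess, (303–341,157–228). Two views remain. Next, the key box.

```bash
python3 -m pendant '[[[-34,-6,0,2.5,78],[-34,-6,0,2.5,78],[-34,-6,0,2.5,78],[-34,-6,0,2.5,78],[-34,-7,0,2.5,78],[-36,-7,0,2.5,78],[0,0,0,0,78]]]'
python3 - <<'E'
from h import *
s,c=look('key_box',0,'w12.png')
print([pix(c,[.456,-.126,z]).round(1) for z in (0,.032)])
i=c['img']; v=i.max(2); m=((v<85)).astype(np.uint8); m[232:]=0
n,l,S,_=cv2.connectedComponentsWithStats(m); k=1+np.argmax(S[1:,4]); cc,_=cv2.findContours((l==k).astype(np.uint8),0,1)
print(cv2.minAreaRect(max(cc,key=len)),S[k])
E
```

```text
time_s: 28.55
eef_pos: [0.4501, -0.1247, 0.122]
eef_rot: [-0.002, -0.178, 0.984, 0.001]
wrist_force: [-0.6, -0.3, 0.6]
opening: 0.916
t 28.55 tcp [ 450.1 -124.7  122. ] jaw yaw 110.5 F [-0.6 -0.3  0.6] op 0.916 q [-0.53  0.04  1.95 -0.    1.16 -2.45]
key_box tip_of [ 456.4 -124.     2.7] [320. 193.] 0.87
key_box recognise [ 455.2 -123.4   32.6] [321. 200.] 0.74
[array([318.1, 190.9]), array([317.9, 199.9])]
((315.5, 190.5), (81.0, 57.0), 90.0) [ 287  150   58   82 4056]
```

View pics/w12.png

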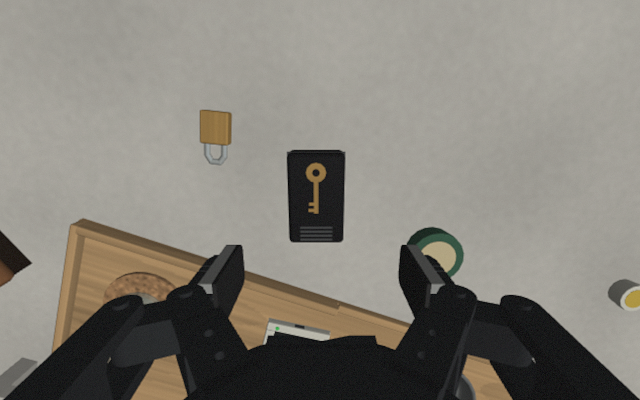

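The key box at (316,197) is square to the jaws; the tin at (437,255) and padlock at (215,128) are clear. Descending.

```bash
python3 -m pendant '[[[5,-2,-40,0,74],[0,0,-40,0,74],[0,0,-30,0,74],[0,0,-15,0,74],[0,0,-9,0,74],[0,0,0,0,74],[0,0,0,0,40],[0,0,0,0,40]]]'; python3 -m pendant '[[[0,0,0,0,40],[0,0,0,0,40],[0,0,0,0,40],[0,0,0,0,40]]]'
```

```text
time_s: 29.7
eef_pos: [0.4594, -0.1281, -0.0087]
eef_rot: [0.001, -0.178, 0.984, -0.001]
wrist_force: [-0.1, 0.4, 6.2]
opening: 0.588
time_s: 30.2
eef_pos: [0.4595, -0.1281, -0.0087]
eef_rot: [0.001, -0.178, 0.984, -0.001]
wrist_force: [-0.0, -0.0, 6.7]
opening: 0.592
```

```bash
python3 -m pendant '[[[0,0,20,0,40],[0,0,35,0,40],[0,0,35,0,40],[20,39,0,-2.5,40],[20,39,0,-2.5,40],[20,39,0,-2.5,40],[20,39,0,-2.5,40],[20,39,0,-2.5,40]]]';python3 -m pendant '[[[20,39,0,-2.5,40],[20,39,0,-2.5,40],[20,39,0,-2.5,40],[20,39,0,-2.5,40],[20,38,0,-2.5,40],[0,0,0,0,40]]]'
python3 - <<'E'
from h import *
s,c=look('key_box',0,'w13.png');look('valet',0)
t=cam('top');
for n in ('key_box','valet'): print([(n,(w(t,d['at'])*1000).round(),d['confidence']) for d in spotter.tip_of('top',n)[:2]])
E
```

```text
time_s: 31.2
eef_pos: [0.5586, 0.0689, 0.0801]
eef_rot: [0.0, -0.07, 0.998, -0.0]
wrist_force: [0.8, -1.0, -1.8]
opening: 0.593
time_s: 31.95
eef_pos: [0.6585, 0.2644, 0.0797]
eef_rot: [0.0, 0.037, 0.999, 0.0]
wrist_force: [0.0, -0.5, -1.6]
opening: 0.591
t 31.95 tcp [658.5 264.4  79.7] jaw yaw 85.7 F [ 0.  -0.5 -1.6] op 0.591 q [ 0.21  0.59  1.32  0.    1.22 -1.28]
key_box tip_of [659.4 268.9  88.9] [330. 241.] 0.84
key_box recognise [650.1 266.  123.1] [324. 254.] 0.95
t 32.1 tcp [657.5 261.   79.5] jaw yaw 85.6 F [ 0.9  0.2 -2.4] op 0.591 q [ 0.21  0.59  1.33 -0.    1.22 -1.28]
valet recognise [609.3 260.7  11. ] [317. 143.] 0.77
valet recognise [650.5 262.3 124.9] [323. 258.] 0.52
[('key_box', array([653., 259.,  93.]), 0.91)]
[('valet', array([654., 262.,   6.]), 0.86)]
```

View pics/w13.png

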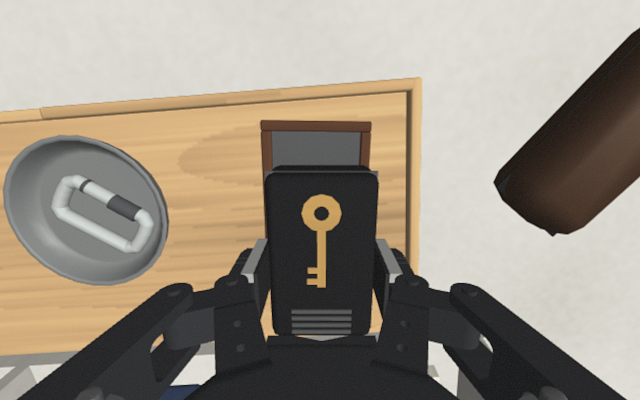

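Run:
```python
from h import *
c=cam('wrist'); st()
for n,u,v,z in (('valet front',316.5,121,.014),('key near',324,334,.120),('key far',322,173,.120)): print(n,(ray(c,u,v,z)*1000).round(1))
```

```text
t 32.45 tcp [658.3 261.   80.3] jaw yaw 85.5 F [ 0.6 -0.2 -1.3] op 0.588 q [ 0.21  0.59  1.33 -0.    1.22 -1.28]
valet front [593.5 261.9  14. ]
key near [697.5 258.9 120. ]
key far [612.8 264.4 120. ]
```

```bash
python3 -m pendant '[[[-1,-1,-25,0,40],[0,0,-25,0,40],[0,0,-17,0,40],[0,0,-8,0,40],[0,0,-3,0,40],[0,0,0,0,40]]]'; python3 -m pendant '[[[0,0,-1,0,40],[0,0,-1,0,40],[0,0,0,0,40]]]'
```

```text
time_s: 33.2
eef_pos: [0.6578, 0.2607, 0.0027]
eef_rot: [0.001, 0.039, 0.999, 0.0]
wrist_force: [-0.4, -0.3, -0.7]
opening: 0.591
time_s: 33.58
eef_pos: [0.6576, 0.2607, 0.0005]
eef_rot: [0.0, 0.039, 0.999, 0.0]
wrist_force: [0.7, -0.3, -0.9]
opening: 0.59
```

```bash
python3 -m pendant '[[[0,0,-1,0,40],[0,0,0,0,40],[0,0,0,0,60],[0,0,0,0,70],[0,0,0,0,70],[0,0,30,0,72],[0,0,45,0,75],[0,0,45,0,75]]]'; python3 -m pendant '[[[-50,0,20,0,75],[-60,0,20,0,75],[-60,0,0,0,75],[-60,0,0,0,75],[0,0,0,0,75]]]'
python3 - <<'E'
from h import *
st()
ims=[]
for cm in ('top','scene'):
    c=cam(cm,cm+'9.png')
    for n in 'key_box valet carabiner dish bike_light cradle votive coaster wax_tin padlock'.split(): print(cm,n,[((w(c,d['at'])*1000).round().tolist(),round(d['confidence'],2)) for d in spotter.tip_of(cm,n)[:1]])
    ims.append(c['img'])
a=cv2.resize(ims[0][80:260,140:500],(800,400),interpolation=2)
cv2.imwrite('pics/end.png',a[:,:,::-1])
E
```

```text
time_s: 34.58
eef_pos: [0.6569, 0.2605, 0.1198]
eef_rot: [-0.0, 0.039, 0.999, -0.0]
wrist_force: [0.4, -0.4, 1.5]
opening: 0.878
time_s: 35.2
eef_pos: [0.423, 0.2605, 0.1576]
eef_rot: [-0.002, 0.038, 0.999, -0.0]
wrist_force: [0.1, -0.3, 0.2]
opening: 0.878
t 35.2 tcp [423.  260.5 157.6] jaw yaw 85.7 F [ 0.1 -0.3  0.2] op 0.878 q [ 0.31  0.06  1.85  0.    1.24 -1.18]
top key_box [([650.0, 261.0, 12.0], 0.59)]
top valet [([655.0, 260.0, 7.0], 0.66)]
top carabiner [([656.0, 83.0, 17.0], 0.61)]
top dish [([650.0, 78.0, 6.0], 0.9)]
top bike_light [([651.0, -84.0, 8.0], 0.89)]
top cradle [([657.0, -89.0, 6.0], 0.57)]
top votive [([646.0, -262.0, 12.0], 0.94)]
top coaster [([648.0, -262.0, 2.0], 0.95)]
top wax_tin [([473.0, 9.0, -3.0], 0.82)]
top padlock [([436.0, -234.0, -1.0], 0.64)]
scene key_box [([659.0, 261.0, 9.0], 0.62)]
scene valet [([654.0, 261.0, 8.0], 0.76)]
scene carabiner [([652.0, 83.0, 12.0], 0.78)]
scene dish [([651.0, 75.0, 1.0], 0.89)]
scene bike_light [([661.0, -90.0, 7.0], 0.55)]
scene cradle [([662.0, -86.0, 6.0], 0.55)]
scene votive [([649.0, -260.0, 14.0], 0.82)]
scene coaster [([652.0, -263.0, 7.0], 0.85)]
scene wax_tin [([476.0, 9.0, -3.0], 0.77)]
scene padlock [([436.0, -236.0, -2.0], 0.42)]
```

Both fixed cameras agree that everything is home and the bystanders haven't moved. Handing in.

```bash
python3 -m pendant '[[[0,0,0,0,75],[0,0,0,0,75],[0,0,0,0,75]]]'; python3 -c "
from bench import order; print(order.hand_in())"
```

```text
time_s: 36.67
eef_pos: [0.428, 0.2606, 0.1588]
eef_rot: [0.0, 0.039, 0.999, 0.0]
wrist_force: [0.6, -0.5, 0.1]
opening: 0.882
the job is handed in; nothing more can be done
None
```

I placed all four things in their homes and handed the job in at 36.7 s, with the arm clear of everything. No verdict came back.

**Last checks:** offsets from each home's centre, as the networks gave them in the top and scene cameras (each good to about 4 mm).

| Thing | Home | Top camera | Scene camera | Allowed |
|---|---|---|---|---|
| Key box | Valet tray | 5 mm | 5 mm | 14 mm |
| Bike light | Cradle | 8 mm | 4 mm | 14 mm |
| Votive | Coaster | 2 mm | 4 mm | 16 mm |
| Carabiner | Dish | 8 mm | 8 mm | 30 mm |

- **Bystanders:** the wax tin and padlock read within about 5 mm of where they started.
- **Heights:** estimates fit each thing resting on its floor, within that same error. The carabiner's read highest, at 17 and 12 mm against a floor at 10 mm.

**What failed or disagreed:**
- **Carabiner grasp:** the first two tries closed above it. The real fingertips turned out to be about 25 mm higher than the reported TCP, so I went lower by feel and allowed for that in every later grasp.
- **Final picture:** I had already viewed 16, so I could not look at the finished scene. The key box's fit in the valet tray, and its angle, rest on the networks and on its alignment just before lowering. I saw the other three in their homes in earlier pictures.

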